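# Check-weigh sample pots and feed the good ones to the labelling lane

### The job

Draw the lane's pusher fully back by its black knob, then heft each sample pot: stand those lighter than 220 g upright in the red tray, and load the heavier ones one by one upright into the lane, pushing gently with the pusher until they stand under the clear guard in one tight row up against the red end stop (a pot within 45 g of 220 g may go either way). When every pot is sorted and the row is home, leave the pusher fully back, then press the green button all the way down and let go; leave the other things on the table alone.

Things in the scene. Friction and masses are not known exactly. Their poses are not given: they have to be found in the camera images.
- pot1_mid (a point): centre (half-way up, 22 mm above its foot) of a round sample pot, white with an orange lid, 44 mm diameter, 44 mm high, standing on the table. 4 or 5 of the five pots are present. All look the same; each weighs anything from 110 to 355 g, which can only be felt. z axis up along the pot.
- pot2_mid (a point): centre (half-way up, 22 mm above its foot) of a round sample pot, white with an orange lid, 44 mm diameter, 44 mm high, standing on the table. 4 or 5 of the five pots are present. All look the same; each weighs anything from 110 to 355 g, which can only be felt. z axis up along the pot.
- pot3_mid (a point): centre (half-way up, 22 mm above its foot) of a round sample pot, white with an orange lid, 44 mm diameter, 44 mm high, standing on the table. 4 or 5 of the five pots are present. All look the same; each weighs anything from 110 to 355 g, which can only be felt. z axis up along the pot.
- pot4_mid (a point): centre (half-way up, 22 mm above its foot) of a round sample pot, white with an orange lid, 44 mm diameter, 44 mm high, standing on the table. 4 or 5 of the five pots are present. All look the same; each weighs anything from 110 to 355 g, which can only be felt. z axis up along the pot.
- pot5_mid (a point): centre (half-way up, 22 mm above its foot) of a round sample pot, white with an orange lid, 44 mm diameter, 44 mm high, standing on the table. 4 or 5 of the five pots are present. All look the same; each weighs anything from 110 to 355 g, which can only be felt. z axis up along the pot.
- lane: infeed lane, fixed, turned a little. Origin on the table; x along the lane to the end stop, y to its left, z up. The channel is centred on y = 0, x -150 to +175 mm, 50 mm wide between two steel rails 10 mm thick, their tops 32 mm above the table. The base plate, 8 mm thick, spans x -165 to 195, y -125 to +65 mm
- guard (a point): middle of the top of the clear, yellow-edged guard: a roof over x 0 to 185, y -32 to +48 mm of the lane, underside 76 and top 82 mm above the table, held by a plate at y = +45 mm only, so its -y side is open. The channel is open from above from the pusher to x = 0; axes as the lane's
- deck: white sliding strip that is the floor of the channel; its top is 12 mm above the table; frame as the lane's. A pot slides on it with a friction of about 0.6 times its weight
- stop: red end stop that closes the far end of the channel, under the guard; origin and frame are the lane's. Its face is at x = +175 mm of the lane (see point home). It is to be met gently: less than 40 N on it at all times
- load (a point): point on the channel floor in the open part of the lane, 50 mm before the guard's edge: a good place to stand a pot; axes as the lane's
- home (a point): middle of the foot of the end stop's face on the channel floor: a pot that is home has its centre 22 mm before it, the next 66 mm before it, and so on; axes as the lane's
- pusher (a joint): slide of the pusher along the lane's x, in m: 0 = fully back, front face of its blue plate at x = -100 mm of the lane; grows towards the stop, 0.265 at most. It starts part way in. About 1.5 N of friction, stays where it is left
- knob (a point): the pusher's upright black knob, 18 mm diameter, from 47 to 97 mm above the table, standing 105 mm to the -y side of the channel and 7 mm behind the plate's front face; this point is on its axis, 75 mm above the table; x axis along the lane. A steel arm 14 mm wide, 36 to 48 mm above the table, leads from it over the -y rail to the plate (42 mm wide, 12 mm thick)
- tray: red reject tray, fixed, 300 mm (its x) by 105 mm (its y), walls 4 mm thick and 28 mm high; origin at the middle of its underside, z up. Room for five pots in a row along x, 52 mm apart
- mat: black rubber mat that is the tray's floor; its top is 8 mm above the table; frame as the tray's
- run (a joint): green run button on the yellow console, spring-loaded: 0 = up, 0.006 m = all the way down; about 5 N presses it fully. It counts as pressed beyond 0.0045
- run_top (a point): middle of the green button's top, button 28 mm diameter, 58 mm above the table when up. A red knob on the same console, 55 mm away, is not used
- tape_roll: yellow roll of tape lying flat among the pots, 64 mm outside and 40 mm inside diameter, 22 mm high; origin at the middle of its underside. Leave alone
- flask1: small glass flask beyond the pots, up to 52 mm wide and 95 mm high; origin under its foot. Leave alone
- flask2: small glass flask beyond the pots, up to 52 mm wide and 95 mm high; origin under its foot. Leave alone
- flask3: small glass flask beyond the pots, up to 52 mm wide and 95 mm high; origin under its foot. Leave alone
- screwdriver: screwdriver lying at the far right. Leave alone
- wrench: wrench lying between the robot and the pots. Leave alone
- gauge_block: steel block, 50 x 30 x 30 mm, at the far right. Leave alone
Mind the look-alikes: they are no part of the job. Leave any brown or pink look-alike of the part that bears pot1_mid alone.

How it is judged:
By the outcome, as a careful person would: the job done as asked, in the order asked, and still so for the second after the job is handed in, with the robot touching nothing.
Of pot1, pot2, pot3, pot4, pot5 only 4 to 5 are there at a start; the rules pass over those that are not, and their reading is None.
At some moment in a run one of pot1, pot2, pot3, pot4, pot5 may be knocked a few centimetres aside while the robot is not near it.
It also fails if it takes over 210 s, if anything falls off the work surface, if the arm or the gripper's body presses on something with over 40 N, if the wrist force passes 120 N, or if a joint passes its speed limit or range.

### The arm

A 6-joint arm with a two-finger parallel gripper is mounted at the origin on the work surface. World frame = base frame: x ahead of the robot, y to its left, z up, the work surface at z = 0. Lengths are in m, angles in rad, forces in N, time in s.
With the tool pointing down it reaches from about 0.35 to 0.775 m from the base axis. Payload 5.5 kg.
Tool frame: the origin (TCP) lies midway between the tips of the shut fingers; the grasp point (between the pads) lies 19 mm behind it; z points along the fingers, y is the direction in which the jaws open and shut (so a half turn about z gives the same grasp; the last joint's range is limited). The gripper opens to 85 mm and grips with 20 to 120 N. Pads are 22 mm wide; open, the fingers measure 114 mm over their backs; the gripper's body (76 mm by 85 mm) begins 54 mm behind the grasp point. The pads swing forward as they close: fully open they stand 13 mm farther back than shut.
Start: joints at [1.188, 0.313, 0.046, 1.304, 0, 1.431], TCP at [0.138, 0.558, 0.231] pointing down, gripper open.
Joint ranges: [-2.76, 2.76], [-0.86, 1.69], [-1.03, 1.26], [-2.2, 2.34], [-1.47, 1.5], [-3.14, 3.14]. Speed limits (rad/s): [2.57, 2.57, 3.14, 3.14, 3.14, 3.14].

### API

Orientations are given as a unit quaternion [x, y, z, w].
In Python, from rig import arm gives the robot as it stands.
- The arm moves only by the tool step_arm, never from a script. Its argument "commands" is a list of rows, each a list of 4 numbers: the shift along the tool's x, y, z in cm, then the turn about the tool's z in rad. In form: [[dx, dy, dz, roll], ...]. A call has 1 to 12 rows; each row shifts and turns the commanded pose from where the row before left it, along the tool's axes as they then stand; what a row does not reach is not made up. A row lasts 1/12 s, in which the tool goes at most 41.7 mm and 7.16 degrees, less where a joint would pass 70% of its speed; a pose out of reach is approached as far as the arm can. A call with a gripper value outside its range is refused whole. "hand" is the closure in counts, from 0 (fully open) to 255 (shut), set as the call begins (left out, the last holds). The fingers move at their own pace and stop on an object; "squeeze" is the grip in N (left out, the last holds). Time passes only in rows, so rows that do not move let the fingers close. It gives the time, the measured TCP pose, the force and the opening at its end, in the units of the state.
- arm.sense(): the state, without advancing time (a new reading comes with each control period).
- arm.snapshot(name): name is "scene" or "side" or "wrist"; returns a dict with "color" (420x560x3 uint8, red, green, blue), "z_map" (420x560 float32, m along the optical axis (not along the pixel's ray), 0 where there is no reading), "intrinsics" (3x3 intrinsics, pixels), "dist" ([k1, k2, p1, p2, k3] as OpenCV has them; the pictures are not rectified), "extrinsics" (4x4, takes a point from camera to world coordinates). Camera axes: x right, y up, looking along -z (the intrinsics and any distortion apply to the point x, -y, -z); pixel columns grow to the right and rows downward; lengths in m; the calibration is good to about 2 mm. A picture is of the moment at which its call begins.
- arm.finish_job(): hands the job in, once; it reports no verdict.
The state is a dict: "t": time; "joint_pos": joint angles; "qvel": joint speeds; "joint_efforts": joint torques, N m; "eef_pos": TCP position; "orientation": TCP orientation; "force": force on the tool from outside, world axes, zero at the start; "torque": the same for the moment, N m; "width": finger opening in m.
Only numpy, scipy, OpenCV 4.12 (cv2) and the standard library are available. Lean on these libraries where they do the work, as an engineer would, in place of code of your own. Each camera call takes 0.05 s, during which the arm holds its last target. There are 200 camera calls.

## Working session

There is one attempt and no reset: what is moved stays moved. The work goes in short steps, Python scripts to look and compute and a tool call to move; the robot and the scene stay as the last step left them, time stands still between calls to the robot, and variables do not carry over. Pictures are saved under pics/ and viewed, about 12 in all and at most 16, crops included, and the job is handed in when it is done.

Besides the shell and the picture viewer there is one more tool, called by a JSON object that holds its "api" and its "payload". step_arm: Moves the arm, as the interface text tells. Its arguments: {"type":"object","properties":{"commands":{"type":"array","items":{"type":"array","items":{"type":"number"}}},"hand":{"type":"number"},"squeeze":{"type":"number"}},"required":["commands"]}

```bash
ls; mkdir -p pics; cat > h.py <<'E'
import numpy as np, cv2
from rig import arm
def snap(n,save=None):
    s=arm.snapshot(n)
    if save: cv2.imwrite('pics/'+save+'.png',s['color'][:,:,::-1])
    return s
def cloud(s):
    K,d,T=np.array(s['intrinsics']),np.array(s['dist']),np.array(s['extrinsics'])
    h,w=s['z_map'].shape
    uv=np.stack(np.meshgrid(np.arange(w),np.arange(h)),-1).reshape(-1,1,2).astype(np.float64)
    n=cv2.undistortPoints(uv,K,d).reshape(h,w,2)
    z=s['z_map']
    P=np.stack([n[...,0]*z,-n[...,1]*z,-z],-1)
    W=P@T[:3,:3].T+T[:3,3]; W[z<=0]=np.nan
    return W
def ray(s,uv,zp):
    K,d,T=np.array(s['intrinsics']),np.array(s['dist']),np.array(s['extrinsics'])
    n=cv2.undistortPoints(np.array(uv,float).reshape(-1,1,2),K,d).reshape(-1,2)
    r=np.c_[n[:,0],-n[:,1],-np.ones(len(n))]@T[:3,:3].T
    o=T[:3,3]; return o+r*((zp-o[2])/r[:,2])[:,None]
E
python3 - <<'E'
from h import *
a=snap('scene','scene1'); b=snap('side','side1')
for s in(a,b): print(np.round(s['extrinsics'],3),np.isfinite(cloud(s)[...,0]).mean())
print(arm.sense())
E
```

```text
pics
[[-0.523 -0.646  0.557  1.311]
 [ 0.852 -0.41   0.325  0.417]
 [ 0.018  0.644  0.764  1.076]
 [ 0.     0.     0.     1.   ]] 0.9960416666666667
[[ 0.892  0.315 -0.324  0.275]
 [-0.452  0.632 -0.63  -0.528]
 [ 0.006  0.708  0.706  0.708]
 [ 0.     0.     0.     1.   ]] 0.9959396258503401
{'t': 0.1, 'joint_pos': array([ 1.18840256e+00,  3.13960701e-01,  4.51044250e-02,  1.30361952e+00,
       -3.89061785e-05,  1.43112582e+00]), 'qvel': array([-0.000305  , -0.00246532,  0.00182907, -0.00073068, -0.00238483,
        0.00165225]), 'joint_efforts': array([ 2.07327139e-03, -4.81726205e+01,  2.99242884e+01,  1.27791867e-02,
       -1.60492914e-04, -8.53241829e-06]), 'eef_pos': array([0.13808651, 0.55769968, 0.23048275]), 'orientation': array([ 1.21063874e-01,  9.92644364e-01, -8.16309297e-04, -1.97923097e-04]), 'force': array([ 1.01559918, -0.02319187,  0.45656342]), 'torque': array([ 0.0128921 , -0.02730187,  0.04570987]), 'width': 0.08524006815053885}
```

View pics/scene1.png

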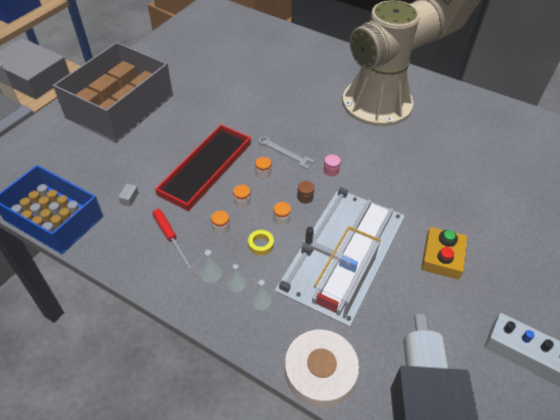

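View pics/side1.png

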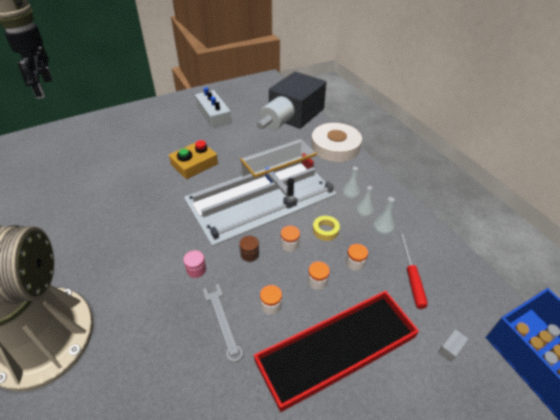

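Scene view: four orange pots at (263,166), (242,194), (220,221) and (282,212), with brown and pink decoys at (306,191) and (332,164). The tray is at (205,165), the lane around (345,255) with its stop at (327,299), the knob at (309,235) and the green button at (449,237). The side view agrees.

```bash
cat >> h.py <<'E'
def hsv(s): return cv2.cvtColor(s['color'],cv2.COLOR_RGB2HSV)
def blobs(m,amin=30):
    n,l,st,c=cv2.connectedComponentsWithStats(m.astype(np.uint8))
    return [(c[i],st[i,4],l==i) for i in range(1,n) if st[i,4]>=amin]
def pots(s,zlo=.03,zhi=.075,amin=30):
    H=hsv(s);W=cloud(s);out=[]
    m=(H[...,0]>6)&(H[...,0]<16)&(H[...,1]>200)&(H[...,2]>150)&(W[...,2]>zlo)&(W[...,2]<zhi)
    for c,a,mm in blobs(m,amin):
        top=np.percentile(W[mm][:,2],85)
        P=W[mm&(W[...,2]>top-.004)]
        out.append((np.round(c),int(a),np.round(np.r_[(P[:,:2].max(0)+P[:,:2].min(0))/2,P[:,:2].mean(0),top],4),np.round(np.ptp(P[:,:2],axis=0),3)))
    return out
E
python3 - <<'E'
from h import *
for n in('scene','side'):
    s=snap(n);H=hsv(s);W=cloud(s);print(n)
    for p in pots(s,.03,.06):print('pot',*p)
    h,S,V=H[...,0],H[...,1],H[...,2]
    on=(W[...,2]>-.01)&(W[...,2]<.12)&(W[...,0]>.2)&(W[...,0]<.9)
    def rep(nm,m,amin=25):
        for c,a,mm in blobs(m&on,amin):
            P=W[mm];r=cv2.minAreaRect((P[:,:2]*1000).astype(np.float32))
            print(nm,np.round(c),a,'med',np.round(np.median(P,0),3),'rect',np.round(r[0],0),np.round(r[1],0),round(r[2],1),'z',np.round(np.percentile(P[:,2],[5,95]),3))
    rep('red',((h<4)|(h>175))&(S>180)&(V>90))
    rep('green',(h>50)&(h<80)&(S>120))
    rep('blue',(h>100)&(h<125)&(S>100))
    rep('yel',(h>20)&(h<33)&(S>150))
    rep('white',(S<25)&(V>215)&(W[...,2]<.05),60)
    rep('black',(V<45)&(W[...,2]>.03),20)
E
```

```text
scene
red [204. 178.] 235 med [ 0.591 -0.235  0.027] rect [ 537. -244.] [101. 311.] 73.2 z [0.006 0.031]
red [181. 164.] 42 med [ 0.567 -0.332  0.029] rect [ 570. -333.] [  5. 160.] 89.8 z [0.023 0.032]
red [163. 223.] 234 med [ 0.751 -0.244  0.024] rect [ 749. -245.] [96. 21.] 62.4 z [0.019 0.028]
red [447. 252.] 100 med [0.488 0.389 0.064] rect [487. 388.] [29. 27.] 5.9 z [0.06  0.067]
green [449. 235.] 79 med [0.434 0.376 0.06 ] rect [434. 375.] [29. 23.] 13.0 z [0.057 0.066]
blue [ 60. 198.] 2400 med [ 0.827 -0.499  0.05 ] rect [ 831. -541.] [138. 292.] 0.0 z [0.009 0.081]
blue [353. 262.] 31 med [0.641 0.221 0.083] rect [642. 218.] [12. 21.] 4.0 z [0.079 0.085]
blue [528. 335.] 94 med [0.606 0.599 0.073] rect [592. 602.] [15. 36.] 72.1 z [0.056 0.077]
yel [446. 251.] 778 med [0.465 0.392 0.04 ] rect [457. 383.] [111.  86.] 14.6 z [0.036 0.043]
yel [260. 242.] 356 med [ 0.668 -0.01   0.021] rect [666. -12.] [64. 59.] 32.1 z [0.009 0.025]
white [373. 220.] 541 med [0.449 0.192 0.011] rect [446. 192.] [105.  47.] 3.6 z [0.008 0.015]
white [327. 356.] 2153 med [0.849 0.273 0.044] re
[... 764 characters left out ...]
 849. -485.] [102. 203.] 0.3 z [0.005 0.08 ]
yel [326. 236.] 71 med [ 0.648 -0.037  0.017] rect [651. -35.] [12. 45.] 63.2 z [0.01  0.022]
white [331. 139.] 567 med [0.842 0.257 0.046] rect [849. 267.] [102. 148.] 0.2 z [0.044 0.048]
white [290. 171.] 195 med [0.686 0.217 0.013] rect [688. 210.] [84. 51.] 2.6 z [0.011 0.015]
white [229. 194.] 619 med [0.498 0.207 0.013] rect [507. 197.] [210.  53.] 3.3 z [0.011 0.015]
black [306. 107.] 346 med [0.852 0.422 0.066] rect [856. 425.] [95. 28.] 12.1 z [0.034 0.101]
black [185. 157.] 46 med [0.431 0.361 0.053] rect [431. 364.] [22. 32.] 84.6 z [0.047 0.055]
black [290. 187.] 68 med [0.619 0.092 0.081] rect [619.  95.] [10. 10.] 0.8 z [0.059 0.098]
```

```bash
python3 - <<'E'
from h import *
for n in('scene','side'):
    s=snap(n);H=hsv(s);W=cloud(s);print(n)
    print([H[v,u] for u,v in ([(263,164),(242,192),(220,219),(282,209)] if n=='scene' else [(271,297),(319,269),(357,252),(290,233)])])
    m=(H[...,0]>5)&(H[...,0]<18)&(H[...,1]>170)&(H[...,2]>120)&(W[...,0]>.3)&(W[...,0]<.78)&(abs(W[...,1])<.3)
    for c,a,mm in blobs(m,20):
        P=W[mm];top=np.percentile(P[:,2],80);P=P[P[:,2]>top-.004]
        print(np.round(c),a,np.round(P[:,:2].mean(0),4),'midext',np.round((P[:,:2].max(0)+P[:,:2].min(0))/2,4),np.round(np.ptp(P[:,:2],axis=0),3),round(top,3))
    m=(H[...,1]<40)&(H[...,2]>140)&(W[...,2]<.016)&(W[...,2]>.003)&(W[...,0]>.33)&(W[...,0]<.77)&(W[...,1]>.05)&(W[...,1]<.3)
    P=W[m];r=cv2.minAreaRect((P[:,:2]*1000).astype(np.float32));print('base',r)
    m=(H[...,1]<30)&(H[...,2]>200)&(abs(W[...,2]-.012)<.005)&(W[...,0]>.33)&(W[...,0]<.62)&(W[...,1]>.15)&(W[...,1]<.25)
    P=W[m]
    for x in np.arange(.38,.6,.03):
        q=P[abs(P[:,0]-x)<.006]
        if len(q)>5:print(round(x,2),np.round([q[:,1].min(),q[:,1].max()],4),len(q))
E
```

```text
scene
[array([ 15, 195, 231], dtype=uint8), array([ 16, 195, 231], dtype=uint8), array([ 16, 194, 231], dtype=uint8), array([ 16, 191, 231], dtype=uint8)]
[263. 163.] 137 [ 0.4563 -0.1374] midext [ 0.4569 -0.137 ] [0.045 0.042] 0.045
[241. 191.] 159 [ 0.5725 -0.1301] midext [ 0.5731 -0.1303] [0.043 0.04 ] 0.045
[282. 209.] 167 [ 0.5667 -0.0107] midext [ 0.5664 -0.0115] [0.041 0.039] 0.045
[220. 218.] 177 [ 0.674  -0.1256] midext [ 0.6739 -0.1268] [0.04  0.042] 0.045
base ((550.4611206054688, 175.30177307128906), (438.6108093261719, 249.39883422851562), 0.19385521113872528)
0.41 [0.1658 0.25  ] 74
0.44 [0.1507 0.2483] 84
0.47 [0.1516 0.2499] 85
0.5 [0.173  0.2474] 32
0.53 [0.2428 0.2492] 7
side
[array([ 14, 187, 234], dtype=uint8), array([ 14, 190, 233], dtype=uint8), array([ 14, 186, 234], dtype=uint8), array([ 13, 174, 230], dtype=uint8)]
[290. 234.] 157 [ 0.5629 -0.0132] midext [ 0.5628 -0.0115] [0.035 0.039] 0.046
[357. 252.] 223 [ 0.6701 -0.1276] midext [ 0.6704 -0.1266] [0.04  0.041] 0.045
[319. 271.] 250 [ 0.5691 -0.1318] midext [ 0.5693 -0.1303] [0.042 0.042] 0.045
[271. 295.] 288 [ 0.453  -0.1401] midext [ 0.4527 -0.1397] [0.038 0.039] 0.046
base ((557.2655029296875, 164.0865020751953), (208.8665771484375, 408.92547607421875), 87.34183502197266)
0.41 [0.1504 0.225 ] 58
0.44 [0.1503 0.2203] 48
0.47 [0.1505 0.2207] 45
0.5 [0.1527 0.225 ] 45
0.53 [0.15   0.2245] 47
0.56 [0.1513 0.2262] 47
0.59 [0.1508 0.2261] 47
```

{"api": "step_arm", "payload": {"commands": [[-3,-1.9,0,0],[-3,-1.9,0,0],[-3,-1.9,0,0],[-3,-1.9,0,0],[-3,-1.9,0,0],[-3,-1.9,0,0],[-3,-1.9,0,0],[-3,-1.9,0,0],[-3,-1.9,0,0],[-3,-1.9,0,0],[-3,-1.9,0,0],[-3,-1.9,0,0]], "hand": 0, "squeeze": 40}}

```text
t: 1.3
eef_pos: [0.4338, 0.2488, 0.2315]
orientation: [0.121, 0.993, 0.0, 0.0]
force: [0.7, 0.8, 0.3]
width: 0.0853
```

{"api": "step_arm", "payload": {"commands": [[-3,-1.9,0,0],[-3,-1.9,0,0],[-3,-1.9,0,0],[-3,-1.9,0,0],[-3,-1.9,0,0],[-3,-1.9,0,0],[0,0,0,-0.075],[0,0,0,-0.075],[0,0,0,-0.075],[0,0,0,-0.075],[0,0,0,0],[0,0,0,0]]}}

```text
t: 2.3
eef_pos: [0.5802, 0.0963, 0.2312]
orientation: [-0.028, 1.0, 0.0, -0.0]
force: [-0.6, 0.1, 0.3]
width: 0.0855
```

```bash
python3 - <<'E'
from h import *
s=snap('wrist','w1');print(np.round(s['extrinsics'],3));st=arm.sense();print(st)
E
```

```text
[[-0.055 -0.958 -0.28   0.509]
 [ 0.998 -0.053 -0.015  0.091]
 [-0.    -0.281  0.96   0.372]
 [ 0.     0.     0.     1.   ]]
{'t': 2.35, 'joint_pos': array([ 2.81472142e-02,  3.39096580e-01,  8.22791019e-02,  1.31407259e+00,
        7.72789697e-05, -2.70661837e-02]), 'qvel': array([ 0.0023887 , -0.00151814,  0.00059714, -0.0016525 , -0.00060294,
       -0.00587072]), 'joint_efforts': array([-9.42825736e-02, -4.94462264e+01,  2.99155784e+01, -2.78601125e-03,
       -3.42220490e-03, -2.63935409e-02]), 'eef_pos': array([0.5801395 , 0.09638853, 0.2312363 ]), 'orientation': array([-2.76031906e-02,  9.99618957e-01,  3.86141453e-05, -4.68907493e-05]), 'force': array([-0.01995452,  0.03494509, -0.11179245]), 'torque': array([0.00666197, 0.03672183, 0.01133356]), 'width': 0.08558121282735477}
```

View pics/w1.png

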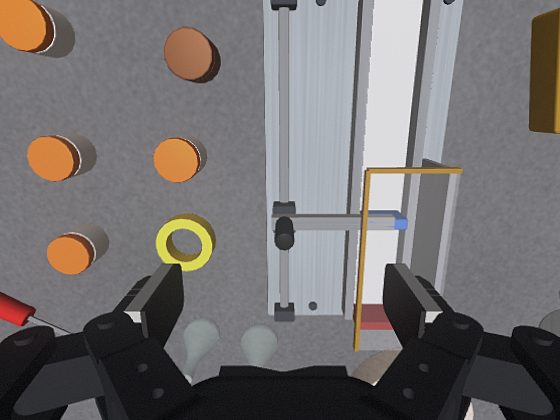

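The wrist view looks along the lane: knob top at (285,240), guard edge at row 171, stop at (375,317), channel column about 390. The lane axis is nearly parallel to the tool's.

```bash
python3 - <<'E'
from h import *
s=snap('wrist');W=cloud(s);H=hsv(s)
kn=W[225:256,265:305].reshape(-1,3);k=kn[(kn[:,2]>.088)&(kn[:,2]<.105)];print('knobtop',k.min(0),k.max(0),k.mean(0),len(k))
for u,v in [(285,180),(280,225),(320,220),(402,224)]:print((u,v),W[v,u])
# rail tops
v=np.arange(5,165,20)
for r in v:
    row=W[r];z=row[:,2]
    m=(abs(z-.032)<.004)&(row[:,1]>.1)
    ys=row[m];
    d=row[(H[r,:,2]>225)&(H[r,:,1]<25)&(z>.006)&(z<.018)]
    print(r,'railx',np.round(np.nanmedian(ys[:,0]),4),'rails y',np.round(np.sort(ys[:,1])[[0,-1]],4),'deck',np.round([d[:,0].mean(),d[:,1].min(),d[:,1].max()],4) if len(d) else '')
# base left edge by height step
for r in range(5,320,35):
    row=W[r];m=(row[:,2]>.004)&(row[:,2]<.012);y=row[m]
    print('base',r,np.round(y[np.argmin(y[:,1])],4),np.round(y[np.argmax(y[:,1])],4))
# guard yellow front edge, stop red
m=(H[...,0]>12)&(H[...,0]<30)&(H[...,1]>120)&(W[...,2]>.065)&(W[...,2]<.095)
P=W[m];print('guard',P[:,:2].min(0),P[:,:2].max(0)); c=P[P[:,0]<P[:,0].min()+.012];print(np.polyfit(c[:,1],c[:,0],1),c.mean(0))
E
```

```text
knobtop [0.61234352 0.08926931 0.08802094] [0.62903369 0.10643333 0.09774666] [0.61980567 0.09779171 0.0945348 ] 325
(285, 180) [0.58207216 0.09738042 0.01905837]
(280, 225) [0.61362308 0.09414794 0.07411789]
(320, 220) [0.61545307 0.13463058 0.04737243]
(402, 224) [0.60429552 0.20501966 0.0803416 ]
5 railx 0.4152 rails y [0.157  0.2258] deck [0.4109 0.1721 0.2157]
25 railx 0.4308 rails y [0.1581 0.3295] deck [0.4278 0.172  0.2165]
45 railx 0.4471 rails y [0.1593 0.3332] deck [0.445  0.1733 0.2169]
65 railx 0.4638 rails y [0.1601 0.3381] deck [0.4628 0.1747 0.2183]
85 railx 0.4812 rails y [0.1613 0.3425] deck [0.4813 0.176  0.2192]
105 railx 0.4992 rails y [0.1624 0.3475] deck [0.5003 0.1768 0.2205]
125 railx 0.5179 rails y [0.1628 0.3519] deck [0.5201 0.1785 0.2219]
145 railx 0.5387 rails y [0.1633 0.2325] deck [0.5406 0.1798 0.2219]
base 5 [0.4164 0.067  0.0057] [0.4073 0.2547 0.0059]
base 40 [ 0.4588 -0.1191  0.0094] [0.4345 0.3317 0.009 ]
base 75 [0.4816 0.02   0.0114] [0.4655 0.3388 0.01  ]
base 110 [0.512  0.0726 0.0061] [0.4982 0.3461 0.011 ]
base 145 [ 0.5582 -0.1136  0.0115] [0.5378 0.2624 0.0063]
base 180 [0.5862 0.0766 0.0048] [0.5793 0.1813 0.0103]
base 215 [ 0.6326 -0.0241  0.0043] [0.626  0.0829 0.0066]
base 250 [ 0.6785 -0.1058  0.008 ] [0.6611 0.1851 0.0118]
base 285 [0.7144 0.0845 0.0073] [0.7064 0.188  0.0112]
guard [0.55048656 0.16548095] [0.74214086 0.24720324]
[-0.07413261  0.5697689 ] [0.55431703 0.2084356  0.08207123]
```

{"api": "step_arm", "payload": {"commands": [[-2,0,0,0],[-2.1,0,0,0],[0,0,3.5,0],[0,0,3.5,0],[0,0,3.5,0],[0,0,3.5,0],[0,0,2.2,0],[0,0,1.0,0],[0,0,0,0]]}}

```text
t: 3.15
eef_pos: [0.619, 0.0987, 0.0565]
orientation: [-0.028, 1.0, 0.0, -0.003]
force: [-1.0, -1.2, -0.2]
width: 0.0852
```

{"api": "step_arm", "payload": {"commands": [[0,0,0,0],[0,0,0,0],[0,0,0,0],[0,0,0,0],[0,0,0,0],[0,0,0,0]], "hand": 255, "squeeze": 30}}

```text
t: 3.65
eef_pos: [0.6218, 0.0997, 0.0606]
orientation: [-0.029, 1.0, 0.001, 0.001]
force: [-0.4, 2.6, 2.3]
width: 0.0173
```

{"api": "step_arm", "payload": {"commands": [[1,0,0,0],[2,0,0,0],[2,0,0,0],[2,0,0,0],[2,0,0,0],[2,0,0,0],[2,0,0,0],[1.5,0,0,0],[1,0,0,0],[0.6,0,0,0],[0.4,0,0,0],[0.2,0,0,0]]}}

```text
t: 4.65
eef_pos: [0.4555, 0.0902, 0.0606]
orientation: [-0.029, 1.0, 0.001, 0.002]
force: [1.8, 5.4, 4.7]
width: 0.0171
```

{"api": "step_arm", "payload": {"commands": [[0.2,0,0,0],[0.2,0,0,0],[0.2,0,0,0],[0,0,0,0]]}}

```text
t: 4.98
eef_pos: [0.4544, 0.0902, 0.0607]
orientation: [-0.029, 1.0, 0.002, 0.006]
force: [12.0, 7.9, -8.6]
width: 0.0176
```

{"api": "step_arm", "payload": {"commands": [[-0.3,0,0,0],[-0.1,0,0,0],[0,0,0,0]]}}

```text
t: 5.23
eef_pos: [0.4545, 0.0902, 0.0605]
orientation: [-0.029, 1.0, 0.001, 0.002]
force: [0.4, 6.0, 6.2]
width: 0.0168
```

{"api": "step_arm", "payload": {"commands": [[0,0,0,0],[0,0,0,0],[0,0,0,0],[0,0,0,0],[0,0,0,0],[0,0,-3,0],[0,0,-3.5,0],[0,0,-3,0],[0,0,0,0]], "hand": 0}}

```text
t: 5.98
eef_pos: [0.4559, 0.089, 0.1598]
orientation: [-0.029, 1.0, -0.0, 0.005]
force: [1.1, 0.1, 0.6]
width: 0.0852
```

```bash
cat >> h.py <<'E'
def lids(s):
    H=hsv(s);W=cloud(s);o=[]
    m=(H[...,0]>5)&(H[...,0]<18)&(H[...,1]>165)&(H[...,2]>120)&(W[...,0]>.3)&(W[...,0]<.8)&(abs(W[...,1])<.4)&(W[...,2]<.075)
    for c,a,mm in blobs(m,20):
        P=W[mm];top=np.percentile(P[:,2],80);P=P[P[:,2]>top-.004]
        o.append((np.round(c),a,np.round((P[:,:2].max(0)+P[:,:2].min(0))/2,4),np.round(np.ptp(P[:,:2],axis=0),3),round(top,3)))
    return o
def goto(x,y,z=None):
    "tool-frame shift in cm to bring the TCP to x,y(,z)"
    from scipy.spatial.transform import Rotation as R
    st=arm.sense();p=st['eef_pos'];d=np.array([x,y,p[2] if z is None else z])-p
    return np.round(R.from_quat(st['orientation']).inv().apply(d)*100,2)
E
python3 - <<'E'
from h import *
s=snap('scene','scene2')
for l in lids(s):print(*l)
W=cloud(s);H=hsv(s)
for n in('scene','side'):
    s=snap(n)
    print(lids(s) if n=='side' else '')
    W=cloud(s);m=(W[...,2]>.035)&(W[...,2]<.12)&(W[...,0]>.68)&(W[...,0]<.82)&(W[...,1]<.1)&(W[...,1]>-.3)
    for c,a,mm in blobs(m,15):print('flask',np.round(c),a,np.round(np.nanmedian(W[mm],0),3))
print(arm.sense()['eef_pos'],arm.sense()['force'])
E
```

```text
[263. 163.] 138 [ 0.4566 -0.1379] [0.041 0.04 ] 0.045
[241. 191.] 161 [ 0.5726 -0.1289] [0.041 0.041] 0.046
[282. 209.] 169 [ 0.5657 -0.0095] [0.042 0.04 ] 0.046
[220. 218.] 180 [ 0.6741 -0.1251] [0.044 0.039] 0.045

flask [217. 222.] 84 [ 0.688 -0.122  0.043]
flask [209. 263.] 206 [ 0.806 -0.058  0.054]
flask [236. 274.] 118 [0.795 0.007 0.055]
flask [261. 291.] 155 [0.802 0.08  0.051]
[(array([290., 234.]), np.int32(174), array([ 0.5633, -0.0122]), array([0.037, 0.039]), np.float64(0.046)), (array([358., 252.]), np.int32(227), array([ 0.671 , -0.1265]), array([0.041, 0.041]), np.float64(0.045)), (array([319., 271.]), np.int32(256), array([ 0.5693, -0.1313]), array([0.041, 0.04 ]), np.float64(0.045)), (array([271., 295.]), np.int32(295), array([ 0.4532, -0.1392]), array([0.039, 0.04 ]), np.float64(0.046))]
flask [353. 178.] 136 [0.792 0.073 0.055]
flask [367. 196.] 124 [0.787 0.    0.055]
flask [388. 211.] 225 [ 0.795 -0.068  0.055]
flask [363. 249.] 65 [ 0.685 -0.126  0.044]
[0.45235173 0.08895668 0.15412808] [-0.15258886 -0.074529   -0.29880766]
```

View pics/scene2.png

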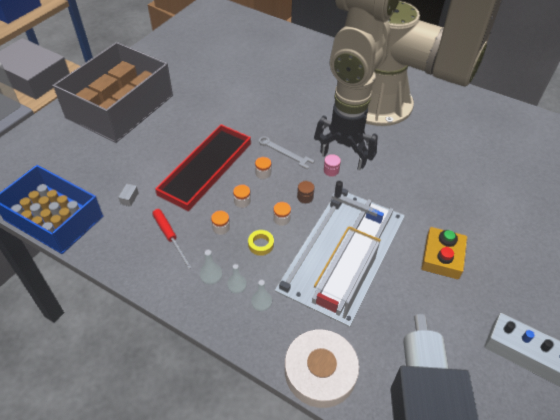

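The pusher is now fully back (knob at (338,187)) and all four pots are undisturbed. Next I go above the nearest pot.

{"api": "step_arm", "payload": {"commands": [[-2.0,-2.0,0,0],[-3,-3,0,0],[-3,-3,0,0],[-2.6,-2.6,0,0],[0,0,0,0],[0,0,0,0],[0,0,0,0],[0,0,0,0]]}}

```text
t: 6.8
eef_pos: [0.5614, -0.0089, 0.1531]
orientation: [-0.029, 1.0, 0.0, -0.001]
force: [1.4, 0.6, 0.7]
width: 0.0853
```

```bash
cat >> h.py <<'E'
def weigh(n=10):
    F=[];J=[];P=[]
    for i in range(n):
        arm.snapshot('wrist');st=arm.sense();F.append(st['force']);J.append(st['joint_efforts']);P.append(st['eef_pos'])
    F=np.array(F);J=np.array(J)
    print('F',np.round(F.mean(0),3),'sd',np.round(F.std(0),3),'J',np.round(J.mean(0)[1:4],3),np.round(J.std(0)[1:4],3),'P',np.round(np.mean(P,0),4))
E
python3 - <<'E'
from h import *
weigh()
s=snap('wrist')
for l in lids(s):print(*l)
print(goto(.5645,-.011,.018))
E
```

```text
F [0.046 0.127 0.342] sd [0.668 0.558 0.478] J [-4.7139e+01  2.8539e+01  2.0000e-03] [0.234 0.042 0.007] P [ 0.5626 -0.0091  0.1544]
[102.  34.] 3558 [ 0.453  -0.1391] [0.042 0.043] 0.043
[128. 202.] 2321 [ 0.5689 -0.1307] [0.043 0.043] 0.043
[282. 205.] 2007 [ 0.5634 -0.0115] [0.043 0.043] 0.043
[-0.12 -0.15 13.64]
```

{"api": "step_arm", "payload": {"commands": [[-0.1,-0.2,1.5,0],[0,0,3,0],[0,0,3,0],[0,0,3,0],[0,0,2,0],[0,0,1.1,0],[0,0,0,0],[0,0,0,0]]}}

```text
t: 8.02
eef_pos: [0.5643, -0.0116, 0.0184]
orientation: [-0.029, 1.0, 0.0, -0.0]
force: [0.1, -0.5, 0.4]
width: 0.0853
```

{"api": "step_arm", "payload": {"commands": [[0,0,0,0],[0,0,0,0],[0,0,0,0],[0,0,0,0],[0,0,0,0]], "hand": 255, "squeeze": 30}}

```text
t: 8.43
eef_pos: [0.5654, -0.0117, 0.0198]
orientation: [-0.029, 1.0, -0.0, 0.001]
force: [0.3, 1.1, 7.0]
width: 0.043
```

{"api": "step_arm", "payload": {"commands": [[0,0,-1,0],[0,0,-3,0],[0,0,-3,0],[0,0,-3,0],[0,0,-2.6,0],[0,0,-1,0],[0,0,0,0],[0,0,0,0],[0,0,0,0],[0,0,0,0],[0,0,0,0],[0,0,0,0]]}}

```text
t: 9.43
eef_pos: [0.5635, -0.0115, 0.1529]
orientation: [-0.029, 1.0, 0.0, -0.001]
force: [-0.3, 0.3, -2.0]
width: 0.043
```

```bash
python3 - <<'E'
from h import *
weigh(14)
s=snap('wrist','w2')
for l in lids(s):print(*l)
E
```

```text
F [-0.142  0.005 -1.361] sd [0.489 0.623 0.356] J [-4.8343e+01  2.9194e+01  7.0000e-03] [0.04  0.053 0.009] P [ 0.5642 -0.0116  0.1541]
[104.  33.] 3421 [ 0.4531 -0.1388] [0.042 0.043] 0.043
[131. 200.] 2335 [ 0.5689 -0.1308] [0.043 0.043] 0.043
[146. 300.] 533 [ 0.6577 -0.1255] [0.017 0.038] 0.043
```

View pics/w2.png

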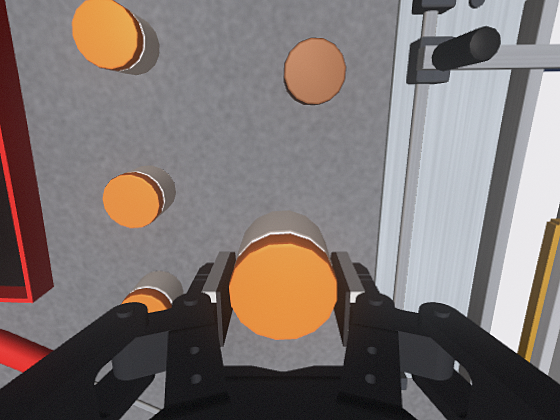

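The pot is held upright. It weighs about 175–215 g, so it goes in the tray.

{"api": "step_arm", "payload": {"commands": [[0,-1.6,0,0],[0.1,-3.2,0,0],[0.1,-3.2,0,0],[0.1,-3.2,0,0],[0.1,-3.2,0,0],[0,-3.2,0,0],[0,-3.2,0,0],[0,-3.2,0,0],[0,-2.2,0,0],[0,-1,0,0],[0,0,0,0],[0,0,0,0]]}}

```text
t: 11.18
eef_pos: [0.5755, -0.2831, 0.1539]
orientation: [-0.028, 1.0, 0.001, -0.0]
force: [-0.6, 0.4, -2.1]
width: 0.0431
```

```bash
python3 - <<'E'
from h import *
weigh(4)
for n in('wrist','scene'):
    s=snap(n,'w3' if n=='wrist' else None);W=cloud(s);H=hsv(s)
    m=((H[...,0]<5)|(H[...,0]>174))&(H[...,1]>150)&(H[...,2]>80)&(abs(W[...,2]-.028)<.004)&(W[...,1]<-.2)&(W[...,0]<.7)
    P=W[m][:,:2]*1000
    if len(P): print(n,cv2.minAreaRect(P.astype(np.float32)),P.min(0),P.max(0))
    for x in (450,500,550,600):
        q=P[abs(P[:,0]-x)<6]
        if len(q):print(x,q[:,1].min(),q[:,1].max())
E
```

```text
F [ 0.067  0.36  -1.627] sd [0.312 0.222 0.248] J [-5.6699e+01  3.0014e+01 -4.7000e-02] [0.046 0.124 0.041] P [ 0.5757 -0.2819  0.1542]
wrist ((527.5989990234375, -283.7313232421875), (196.12229919433594, 104.90404510498047), 0.6648063063621521) [ 428.93683822 -336.8727616 ] [ 626.21754805 -230.42471813]
450 -336.84591657261876 -232.23462069036304
500 -336.1461931644672 -231.86963931365898
550 -335.8782356879468 -231.22092850858584
600 -334.8185139211245 -230.62921978056
scene ((525.8851318359375, -282.8933410644531), (303.0611877441406, 109.54389953613281), 1.1746495962142944) [ 373.55754794 -337.96564335] [ 677.06551953 -226.28924731]
450 -337.0995827646287 -230.65444338895225
500 -335.6034175403349 -231.2383882169262
550 -335.0241068270824 -229.25504851147315
600 -335.2423358213764 -227.39369840588364
```

View pics/w3.png

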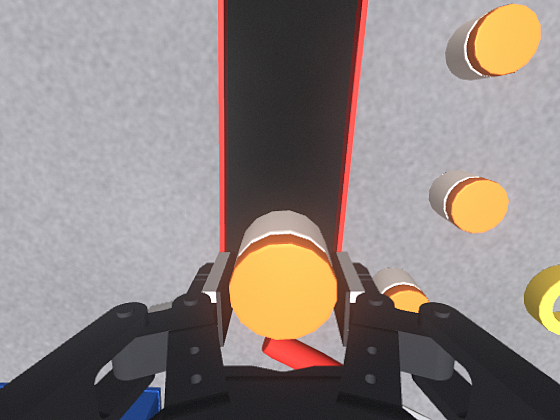

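{"api": "step_arm", "payload": {"commands": [[0,-0.1,1.5,0],[0,0,3,0],[0,0,3,0],[0,0,2.5,0],[0,0,1.5,0],[0,0,0.7,0],[0,0,0.3,0],[0,0,0.2,0],[0,0,0,0],[0,0,0,0]]}}

```text
t: 12.32
eef_pos: [0.577, -0.285, 0.0288]
orientation: [-0.029, 1.0, -0.001, 0.001]
force: [-0.0, -0.2, -2.2]
width: 0.0431
```

{"api": "step_arm", "payload": {"commands": [[0,0,0,0],[0,0,0,0],[0,0,0,0],[0,0,0,0]], "hand": 80}}

```text
t: 12.65
eef_pos: [0.5762, -0.2847, 0.0278]
orientation: [-0.029, 1.0, -0.0, 0.0]
force: [-0.7, -0.5, -0.0]
width: 0.0585
```

{"api": "step_arm", "payload": {"commands": [[0,0,-1,0],[0,0,-3,0],[0,0,-3,0],[0,0,-3,0],[0,0,-2.5,0],[0,0,-0.2,0],[0,0,0,0],[0,0,0,0],[0,0,0,0],[0,0,0,0],[0,0,0,0]]}}

```text
t: 13.57
eef_pos: [0.5752, -0.284, 0.1527]
orientation: [-0.029, 1.0, 0.001, -0.001]
force: [0.1, 0.3, 0.3]
width: 0.0583
```

```bash
python3 - <<'E'
from h import *
weigh(10)
s=snap('wrist')
for l in lids(s):print(*l)
s=snap('scene')
for l in lids(s):print(*l)
print(goto(.6725,-.1255))
E
```

```text
F [ 0.031  0.053 -0.05 ] sd [0.373 0.375 0.406] J [-5.6064e+01  2.9189e+01  1.1000e-02] [0.065 0.025 0.009] P [ 0.5757 -0.2843  0.1538]
[484.  39.] 258 [ 0.4541 -0.1489] [0.04  0.026] 0.042
[289. 194.] 164 [ 0.5752 -0.2855] [0.043 0.041] 0.05
[470. 185.] 147 [ 0.5608 -0.1415] [0.026 0.023] 0.041
[268. 228.] 20 [ 0.5931 -0.2963] [0.008 0.014] 0.05
[411. 289.] 146 [ 0.6474 -0.1702] [0.007 0.024] 0.041
[263. 163.] 136 [ 0.4568 -0.1373] [0.043 0.041] 0.045
[191. 167.] 182 [ 0.5788 -0.2845] [0.043 0.043] 0.055
[241. 191.] 161 [ 0.5714 -0.13  ] [0.041 0.04 ] 0.046
[206. 209.] 176 [ 0.6688 -0.1709] [0.042 0.041] 0.045
[-10.55  15.31   0.  ]
```

One pot was knocked aside, to about (0.666, −0.172), and I pick that one up next. It sits near the tray corner, so the jaws stay part open.

{"api": "step_arm", "payload": {"commands": [[-1.5,1.6,0,0],[-2.7,3,0,0],[-2.7,3,0,0],[-2.7,3,0,0],[0,0,0,0],[0,0,0,0],[0,0,0,0]]}}

```text
t: 14.75
eef_pos: [0.6655, -0.1728, 0.154]
orientation: [-0.029, 1.0, -0.0, -0.0]
force: [-0.8, 0.0, 1.0]
width: 0.0583
```

```bash
python3 - <<'E'
from h import *
s=snap('wrist','w4');H=hsv(s)
W=cloud(s)
# lid by height
m=(abs(W[...,2]-.043)<.004)&(abs(W[...,0]-.667)<.05)&(abs(W[...,1]+.17)<.05)
for c,a,mm in blobs(m,50):P=W[mm];print(np.round(c),a,P[:,:2].min(0),P[:,:2].max(0))
for l in lids(snap('scene')):print(*l)
for l in lids(snap('side')):print(*l)
print(goto(.6655,-.1725))
E
```

```text
[285. 204.] 2338 [ 0.6443054  -0.19455482] [ 0.68758514 -0.15139476]
[263. 163.] 138 [ 0.4562 -0.1364] [0.04 0.04] 0.046
[195. 167.] 76 [ 0.5748 -0.2788] [0.041 0.028] 0.055
[241. 191.] 160 [ 0.5719 -0.1304] [0.042 0.041] 0.045
[206. 209.] 176 [ 0.6695 -0.1711] [0.041 0.039] 0.045
[368. 268.] 253 [ 0.6654 -0.1728] [0.039 0.041] 0.046
[319. 271.] 254 [ 0.569  -0.1305] [0.04  0.042] 0.045
[271. 295.] 295 [ 0.4532 -0.1393] [0.039 0.04 ] 0.046
[365. 326.] 423 [ 0.5757 -0.2856] [0.043 0.042] 0.054
[-0.07  0.18 -0.  ]
```

View pics/w4.png

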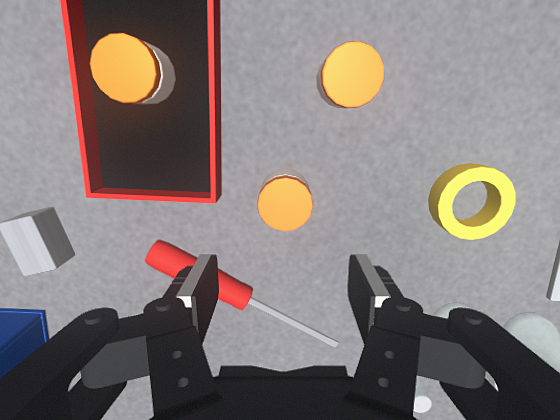

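The first pot stands in the tray at (125,68). The target pot, at (285,204), is centred under the jaws and clear of the screwdriver and tray.

{"api": "step_arm", "payload": {"commands": [[0,0,1.5,0],[0,0,3,0],[0,0,3,0],[0,0,3,0],[0,0,2,0],[0,0,1.1,0],[0,0,0,0],[0,0,0,0]]}}

```text
t: 15.57
eef_pos: [0.6654, -0.1739, 0.0186]
orientation: [-0.028, 1.0, 0.0, -0.0]
force: [0.5, 0.3, 0.8]
width: 0.0588
```

{"api": "step_arm", "payload": {"commands": [[0,0,0,0],[0,0,0,0],[0,0,0,0],[0,0,0,0],[0,0,0,0]], "hand": 255}}

```text
t: 15.98
eef_pos: [0.6672, -0.1738, 0.0207]
orientation: [-0.029, 1.0, -0.001, 0.002]
force: [-1.0, -1.2, 6.7]
width: 0.0429
```

{"api": "step_arm", "payload": {"commands": [[0,0,-1,0],[0,0,-3,0],[0,0,-3,0],[0,0,-3,0],[0,0,-2.6,0],[0,0,-1,0],[0,0,0,0],[0,0,0,0],[0,0,0,0],[0,0,0,0],[0,0,0,0]]}}

```text
t: 16.9
eef_pos: [0.6646, -0.1727, 0.1519]
orientation: [-0.029, 1.0, 0.001, -0.002]
force: [0.3, -0.0, -2.3]
width: 0.0428
```

```bash
python3 - <<'E'
from h import *
weigh(14)
E
```

```text
F [-0.01  -0.094 -2.164] sd [0.497 0.346 0.496] J [-6.2603e+01  3.0482e+01  1.0000e-02] [0.08  0.056 0.013] P [ 0.6655 -0.173   0.1539]
```

About 235 g, so this pot goes in the lane.

{"api": "step_arm", "payload": {"commands": [[0.7,1.6,0,0],[1.2,3.3,0,0],[1.2,3.3,0,0],[1.2,3.3,0,0],[1.2,3.3,0,0],[1.2,3.3,0,0],[1.2,3.3,0,0],[1.2,3.3,0,0],[1.2,3.3,0,0],[1.2,3.3,0,0],[1.2,3.3,0,0],[1.2,3.3,0,0]]}}

```text
t: 18.6
eef_pos: [0.5045, 0.1988, 0.1547]
orientation: [-0.029, 1.0, 0.0, 0.0]
force: [0.6, -0.3, -2.0]
width: 0.043
```

{"api": "step_arm", "payload": {"commands": [[0,0,0,0],[0,0,0,0],[0,0,0,0],[0,0,0,0]]}}

```text
t: 18.93
eef_pos: [0.5059, 0.1965, 0.1545]
orientation: [-0.028, 1.0, -0.0, 0.0]
force: [-0.5, -1.1, -3.3]
width: 0.0431
```

```bash
python3 - <<'E'
from h import *
weigh(6)
s=snap('wrist','w5');W=cloud(s);H=hsv(s)
for r in range(5,260,25):
    row=W[r];m=(abs(row[:,2]-.032)<.003)&(row[:,1]>.12)&(row[:,1]<.27);y=row[m]
    if len(y):
        ys=np.sort(y[:,1]);g=np.diff(ys);i=g.argmax()
        print(r,round(np.median(y[:,0]),4),np.round([ys[0],ys[i],ys[i+1],ys[-1]],4))
print(arm.sense()['eef_pos'],goto(.5046,.1977,.0305))
E
```

```text
F [ 0.178  0.444 -2.115] sd [0.399 0.416 0.391] J [-4.6416e+01  2.9376e+01  4.0000e-03] [0.048 0.014 0.005] P [0.5058 0.1963 0.1543]
80 0.4146 [0.1573 0.166  0.2166 0.2253]
105 0.432 [0.1583 0.1672 0.2182 0.2263]
130 0.4486 [0.2188 0.2263 0.2272 0.2282]
155 0.468 [0.1604 0.1689 0.2198 0.2293]
180 0.4893 [0.1615 0.1703 0.2208 0.2293]
205 0.511 [0.1628 0.1718 0.2223 0.2314]
230 0.5296 [0.1643 0.1659 0.2266 0.2327]
[0.5055088  0.19673077 0.15423727] [ 0.08  0.1  12.37]
```

View pics/w5.png

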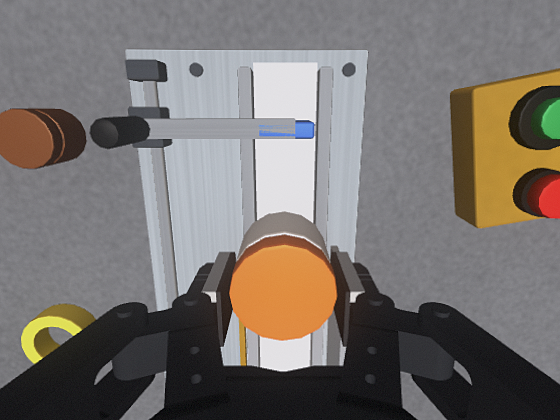

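Centred on the channel to within a millimetre, with the pusher arm behind at row 128. Lowering.

{"api": "step_arm", "payload": {"commands": [[0,0,1.5,0],[0,0,3,0],[0,0,3,0],[0,0,2,0],[0,0,1.2,0],[0,0,0.6,0],[0,0,0.5,0],[0,0,0.4,0],[0,0,0.1,0],[0,0,0,0],[0,0,0,0]]}}

```text
t: 20.2
eef_pos: [0.5059, 0.1974, 0.0327]
orientation: [-0.029, 1.0, 0.0, 0.001]
force: [-2.9, -0.4, 4.7]
width: 0.0434
```

{"api": "step_arm", "payload": {"commands": [[0,0,0,0],[0,0,0,0],[0,0,0,0],[0,0,0,0],[0,0,0,0]], "hand": 60}}

```text
t: 20.62
eef_pos: [0.5055, 0.1974, 0.0314]
orientation: [-0.029, 1.0, 0.0, 0.0]
force: [0.2, -0.1, 0.3]
width: 0.0652
```

{"api": "step_arm", "payload": {"commands": [[0,0,-1,0],[0,0,-3,0],[0,0,-3,0],[0,0,-3,0],[0,0,-2.3,0],[0,0,0,0],[0,0,0,0],[0,0,0,0]]}}

```text
t: 21.28
eef_pos: [0.505, 0.1973, 0.1543]
orientation: [-0.029, 1.0, 0.0, -0.0]
force: [-0.1, 0.4, -0.9]
width: 0.0656
```

```bash
python3 - <<'E'
from h import *
weigh(8)
s=snap('wrist','w6');W=cloud(s)
m=(abs(W[...,2]-.055)<.005)&(abs(W[...,0]-.505)<.06)&(abs(W[...,1]-.197)<.028)
for c,a,mm in blobs(m,50):P=W[mm];print(np.round(c),a,P.min(0),P.max(0))
kn=W.reshape(-1,3);k=kn[(kn[:,2]>.09)&(kn[:,2]<.102)&(kn[:,0]<.5)&(kn[:,1]<.12)&(kn[:,1]>.06)];print('knob',k.min(0),k.max(0))
print(goto((k[:,0].min()+k[:,0].max())/2,(k[:,1].min()+k[:,1].max())/2,.06))
E
```

```text
F [-0.246  0.01   0.02 ] sd [0.582 0.457 0.381] J [-4.5420e+01  2.8618e+01  1.1000e-02] [0.32  0.257 0.014] P [0.5045 0.1972 0.1533]
[283. 208.] 2564 [0.48352351 0.17411028 0.05001183] [0.52687619 0.21756566 0.05659593]
knob [0.44521216 0.08047545 0.09001855] [0.46277566 0.09799013 0.09727527]
[  5.7  -10.49   9.39]
```

The pot stands in the lane. Next I grip the knob and push it under the guard.

{"api": "step_arm", "payload": {"commands": [[1.4,-2.6,0,0],[1.4,-2.6,0,0],[1.4,-2.6,0,0],[1.5,-2.7,0,0],[0,0,1,0],[0,0,3,0],[0,0,3,0],[0,0,1.4,0],[0,0,1.0,0],[0,0,0,0],[0,0,0,0]]}}

```text
t: 22.65
eef_pos: [0.4539, 0.0894, 0.0599]
orientation: [-0.029, 1.0, 0.0, -0.001]
force: [0.5, 0.1, 0.3]
width: 0.0654
```

{"api": "step_arm", "payload": {"commands": [[0,0,0,0],[0,0,0,0],[0,0,0,0],[0,0,0,0],[0,0,0,0],[0,0,0,0]], "hand": 255}}

```text
t: 23.15
eef_pos: [0.455, 0.0902, 0.0612]
orientation: [-0.029, 1.0, 0.001, 0.001]
force: [-0.6, 4.6, 5.1]
width: 0.0175
```

{"api": "step_arm", "payload": {"commands": [[-0.5,0,0,0],[-1,0,0,0],[-1,0,0,0],[-0.8,0,0,0],[-0.8,0,0,0],[-0.8,0,0,0],[-0.8,0,0,0],[-0.8,0,0,0],[-0.8,0,0,0],[-0.8,0,0,0],[-0.8,0,0,0],[-0.8,0,0,0]]}}

```text
t: 24.15
eef_pos: [0.551, 0.0957, 0.0611]
orientation: [-0.029, 1.0, 0.001, -0.0]
force: [-3.4, 3.6, 8.0]
width: 0.0171
```

{"api": "step_arm", "payload": {"commands": [[-0.8,0,0,0],[-0.5,0,0,0],[-0.2,0,0,0],[0,0,0,0],[0,0,0,0]]}}

```text
t: 24.57
eef_pos: [0.5669, 0.0966, 0.0612]
orientation: [-0.029, 1.0, 0.001, 0.001]
force: [-0.2, 4.8, 4.8]
width: 0.0174
```

```bash
python3 - <<'E'
from h import *
s=snap('scene','scene3')
for l in lids(s):print(*l)
print(arm.sense()['eef_pos'],arm.sense()['force'])
E
```

```text
[263. 163.] 139 [ 0.4553 -0.1389] [0.043 0.04 ] 0.045
[191. 167.] 183 [ 0.5774 -0.2846] [0.042 0.045] 0.055
[241. 191.] 159 [ 0.5713 -0.1296] [0.042 0.042] 0.045
[0.56691521 0.09655581 0.06117469] [0.79935096 5.13011123 5.35869408]
```

View pics/scene3.png

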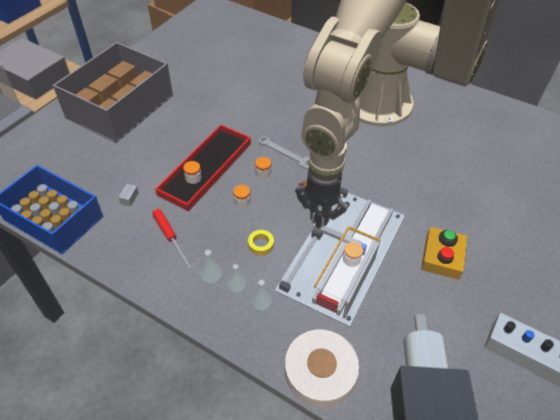

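The pot is upright under the guard at (353,251). Pulling the pusher fully back.

{"api": "step_arm", "payload": {"commands": [[0.8,0,0,0],[1.5,0,0,0],[2,0,0,0],[2,0,0,0],[2,0,0,0],[1.5,0,0,0],[0.7,0,0,0],[0.4,0,0,0],[0.3,0,0,0],[0.2,0,0,0],[0,0,0,0]]}}

```text
t: 25.53
eef_pos: [0.4549, 0.0902, 0.0612]
orientation: [-0.029, 1.0, 0.001, 0.003]
force: [4.8, 7.6, -0.3]
width: 0.0172
```

{"api": "step_arm", "payload": {"commands": [[0.2,0,0,0],[-0.2,0,0,0],[-0.2,0,0,0],[0,0,0,0]]}}

```text
t: 25.87
eef_pos: [0.4555, 0.0902, 0.0611]
orientation: [-0.029, 1.0, 0.001, 0.001]
force: [-0.1, 7.3, 6.3]
width: 0.0172
```

{"api": "step_arm", "payload": {"commands": [[0,0,0,0],[0,0,0,0],[0,0,0,0],[0,0,0,0],[0,0,0,0],[0,0,-3,0],[0,0,-3.5,0],[0,0,-2.9,0],[0,0,0,0]], "hand": 50}}

```text
t: 26.62
eef_pos: [0.4578, 0.0892, 0.1598]
orientation: [-0.029, 1.0, -0.0, 0.005]
force: [1.2, 0.1, -0.0]
width: 0.0686
```

```bash
python3 - <<'E'
from h import *
for n in('scene','side'):
    for l in lids(snap(n)):print(*l)
print(arm.sense()['eef_pos'],goto(.5685,-.131,.154))
E
```

```text
[263. 163.] 139 [ 0.4555 -0.1369] [0.041 0.043] 0.045
[191. 167.] 183 [ 0.5764 -0.2857] [0.043 0.043] 0.055
[241. 191.] 161 [ 0.572  -0.1301] [0.04  0.042] 0.046
[263. 176.] 42 [0.5883 0.1869] [0.035 0.015] 0.057
[319. 271.] 256 [ 0.5695 -0.1307] [0.041 0.042] 0.045
[271. 295.] 296 [ 0.4531 -0.1393] [0.039 0.04 ] 0.046
[365. 326.] 425 [ 0.5762 -0.2856] [0.043 0.042] 0.054
[0.45539672 0.08913128 0.15543817] [-10.04 -22.62   0.18]
```

{"api": "step_arm", "payload": {"commands": [[-0.7,-1.6,0,0],[-1.5,-3,0,0],[-1.5,-3,0,0],[-1.5,-3,0,0],[-1.5,-3,0,0],[-1.4,-3,0,0],[-1.0,-3,0,0],[-1,-3,0,0],[0,0,0,0],[0,0,0,0],[0,0,0,0]]}}

```text
t: 27.63
eef_pos: [0.5668, -0.1302, 0.1525]
orientation: [-0.028, 1.0, 0.001, -0.002]
force: [-0.6, 0.5, -1.0]
width: 0.0688
```

```bash
cat >> h.py <<'E'
def near(x,y,z=.043):
    W=cloud(snap('wrist'));m=(abs(W[...,2]-z)<.004)&(abs(W[...,0]-x)<.045)&(abs(W[...,1]-y)<.045)
    for c,a,mm in blobs(m,200):
        P=W[mm];q=(P[:,:2].min(0)+P[:,:2].max(0))/2;print(np.round(c),a,q,np.ptp(P[:,:2],axis=0),'shift',goto(*q,.018))
E
python3 - <<'E'
from h import *
weigh(5);near(.569,-.131)
E
```

```text
F [-0.103 -0.143  0.323] sd [0.281 0.596 0.498] J [-4.9120e+01  2.8739e+01 -1.9000e-02] [0.068 0.106 0.025] P [ 0.5673 -0.1295  0.1537]
[282. 204.] 2322 [ 0.56929669 -0.13104786] [0.04385082 0.04359806] shift [-0.13 -0.15 13.64]
```

{"api": "step_arm", "payload": {"commands": [[-0.1,-0.1,1.5,0],[0,0,3,0],[0,0,3,0],[0,0,3,0],[0,0,2,0],[0,0,1.1,0],[0,0,0,0],[0,0,0,0]]}}

```text
t: 28.6
eef_pos: [0.5692, -0.1313, 0.0186]
orientation: [-0.029, 1.0, 0.0, -0.0]
force: [0.2, -0.4, 0.5]
width: 0.0689
```

{"api": "step_arm", "payload": {"commands": [[0,0,0,0],[0,0,0,0],[0,0,0,0],[0,0,0,0],[0,0,0,0]], "hand": 255}}

```text
t: 29.02
eef_pos: [0.5707, -0.1318, 0.0204]
orientation: [-0.029, 1.0, -0.0, 0.002]
force: [-0.1, 1.7, 7.6]
width: 0.0435
```

{"api": "step_arm", "payload": {"commands": [[0,0,-1,0],[0,0,-3,0],[0,0,-3,0],[0,0,-3,0],[0,0,-2.6,0],[0,0,-1,0],[0,0,0,0],[0,0,0,0],[0,0,0,0],[0,0,0,0],[0,0,0,0]]}}

```text
t: 29.93
eef_pos: [0.568, -0.1312, 0.1523]
orientation: [-0.029, 1.0, 0.001, -0.002]
force: [0.6, -0.4, -3.5]
width: 0.0426
```

```bash
python3 - <<'E'
from h import *
weigh(14)
print(goto(.5055,.1968),goto(.523,-.2835))
E
```

```text
F [ 0.071 -0.144 -3.092] sd [0.435 0.459 0.342] J [-5.1346e+01  2.9865e+01  1.2000e-02] [0.063 0.054 0.013] P [ 0.569  -0.1315  0.1539]
[ 4.48 33.15  0.  ] [  5.48 -14.91  -0.  ]
```

About 327 g, so it goes in the lane.

{"api": "step_arm", "payload": {"commands": [[0.3,1.6,0,0],[0.4,3.1,0,0],[0.4,3.1,0,0],[0.4,3.1,0,0],[0.4,3.1,0,0],[0.4,3.1,0,0],[0.4,3.1,0,0],[0.4,3.1,0,0],[0.4,3.1,0,0],[0.4,3.1,0,0],[0.4,3.1,0,0],[0.2,0.5,0,0]]}}

```text
t: 31.63
eef_pos: [0.5037, 0.2009, 0.1545]
orientation: [-0.031, 1.0, 0.001, -0.0]
force: [0.1, -0.9, -2.3]
width: 0.0428
```

{"api": "step_arm", "payload": {"commands": [[0,0,0,0],[0,0,0,0],[0,0,0,0],[0,0,0,0]]}}

```text
t: 31.97
eef_pos: [0.5056, 0.1952, 0.1543]
orientation: [-0.028, 1.0, -0.0, 0.0]
force: [-0.1, 0.2, -3.1]
width: 0.043
```

```bash
python3 - <<'E'
from h import *
weigh(4)
print(goto(.5055,.1968,.031))
E
```

```text
F [-0.07   0.141 -2.756] sd [0.242 0.27  0.303] J [-4.6650e+01  2.9598e+01  8.0000e-03] [0.005 0.006 0.003] P [0.5056 0.1953 0.1543]
[ 0.    0.13 12.33]
```

{"api": "step_arm", "payload": {"commands": [[0,0.1,1.5,0],[0,0,3,0],[0,0,3,0],[0,0,2,0],[0,0,1.2,0],[0,0,0.6,0],[0,0,0.5,0],[0,0,0.4,0],[0,0,0.1,0],[0,0,0,0],[0,0,0,0]]}}

```text
t: 33.08
eef_pos: [0.5061, 0.1974, 0.0324]
orientation: [-0.029, 1.0, 0.0, 0.001]
force: [-1.4, -0.8, 1.5]
width: 0.0429
```

{"api": "step_arm", "payload": {"commands": [[0,0,0,0],[0,0,0,0],[0,0,0,0],[0,0,0,0],[0,0,0,0]], "hand": 60}}

```text
t: 33.5
eef_pos: [0.5054, 0.1974, 0.0315]
orientation: [-0.029, 1.0, 0.0, 0.0]
force: [0.2, 0.9, -0.1]
width: 0.0652
```

{"api": "step_arm", "payload": {"commands": [[0,0,-1,0],[0,0,-3,0],[0,0,-3,0],[0,0,-3,0],[0,0,-2.3,0],[0,0,0,0],[0,0,0,0],[0,0,0,0]]}}

```text
t: 34.17
eef_pos: [0.5049, 0.1973, 0.1543]
orientation: [-0.029, 1.0, 0.0, -0.0]
force: [0.2, 0.7, -0.1]
width: 0.0654
```

```bash
python3 - <<'E'
from h import *
near(.505,.197,.054)
print(goto(.4545,.0892,.06))
for l in lids(snap('scene')):print(*l)
E
```

```text
[283. 207.] 2558 [0.50452251 0.19552819] [0.04293652 0.04292578] shift [-0.02 -0.16 13.55]
[  5.59 -10.49   9.36]
[263. 163.] 138 [ 0.4563 -0.1383] [0.043 0.04 ] 0.045
[191. 167.] 183 [ 0.5768 -0.2856] [0.043 0.043] 0.055
[367. 225.] 176 [0.5061 0.196 ] [0.044 0.039] 0.057
```

{"api": "step_arm", "payload": {"commands": [[1.4,-2.6,0,0],[1.4,-2.6,0,0],[1.4,-2.6,0,0],[1.4,-2.7,0,0],[0,0,1,0],[0,0,3,0],[0,0,3,0],[0,0,1.4,0],[0,0,1.0,0],[0,0,0,0],[0,0,0,0]]}}

```text
t: 35.18
eef_pos: [0.4541, 0.0895, 0.0591]
orientation: [-0.029, 1.0, 0.0, -0.002]
force: [0.6, 0.2, 0.1]
width: 0.0654
```

{"api": "step_arm", "payload": {"commands": [[0,0,0,0],[0,0,0,0],[0,0,0,0],[0,0,0,0],[0,0,0,0],[0,0,0,0]], "hand": 255}}

```text
t: 35.68
eef_pos: [0.4559, 0.0903, 0.0611]
orientation: [-0.029, 1.0, 0.001, 0.001]
force: [-1.8, 5.0, 5.0]
width: 0.0172
```

{"api": "step_arm", "payload": {"commands": [[-0.5,0,0,0],[-1,0,0,0],[-1,0,0,0],[-0.8,0,0,0],[-0.8,0,0,0],[-0.8,0,0,0],[-0.8,0,0,0],[-0.8,0,0,0],[-0.8,0,0,0],[-0.8,0,0,0],[-0.8,0,0,0],[-0.8,0,0,0]]}}

```text
t: 36.68
eef_pos: [0.5513, 0.0957, 0.0611]
orientation: [-0.029, 1.0, 0.001, -0.001]
force: [-5.2, 2.8, 8.5]
width: 0.0172
```

{"api": "step_arm", "payload": {"commands": [[-0.8,0,0,0],[-0.5,0,0,0],[-0.2,0,0,0],[0,0,0,0],[0,0,0,0]]}}

```text
t: 37.1
eef_pos: [0.5672, 0.0966, 0.0611]
orientation: [-0.029, 1.0, 0.001, 0.0]
force: [-2.0, 4.1, 5.9]
width: 0.0174
```

{"api": "step_arm", "payload": {"commands": [[0.8,0,0,0],[1.5,0,0,0],[2,0,0,0],[2,0,0,0],[2,0,0,0],[1.5,0,0,0],[0.7,0,0,0],[0.4,0,0,0],[0.3,0,0,0],[0.2,0,0,0],[0,0,0,0]]}}

```text
t: 38.02
eef_pos: [0.4554, 0.0902, 0.0611]
orientation: [-0.029, 1.0, 0.001, 0.002]
force: [3.5, 7.2, 0.2]
width: 0.0172
```

{"api": "step_arm", "payload": {"commands": [[0.2,0,0,0],[-0.1,0,0,0],[0,0,0,0],[0,0,0,0]]}}

```text
t: 38.35
eef_pos: [0.4554, 0.0902, 0.0612]
orientation: [-0.029, 1.0, 0.001, 0.003]
force: [5.4, 6.7, -2.3]
width: 0.0172
```

{"api": "step_arm", "payload": {"commands": [[0,0,0,0],[0,0,0,0],[0,0,0,0],[0,0,0,0],[0,0,0,0],[0,0,-3,0],[0,0,-3.5,0],[0,0,-2.9,0],[0,0,0,0],[0,0,0,0]], "hand": 50}}

```text
t: 39.18
eef_pos: [0.4538, 0.0891, 0.1561]
orientation: [-0.029, 1.0, -0.0, 0.002]
force: [-0.9, 0.5, -0.3]
width: 0.0687
```

```bash
python3 - <<'E'
from h import *
s=snap('scene','scene4')
for l in lids(s):print(*l)
for l in lids(snap('side')):print(*l)
print(arm.sense()['eef_pos'],goto(.453,-.139,.154))
E
```

```text
[263. 163.] 138 [ 0.4579 -0.1383] [0.043 0.041] 0.045
[191. 167.] 181 [ 0.5779 -0.2851] [0.043 0.044] 0.054
[270. 174.] 82 [0.6093 0.1868] [0.075 0.016] 0.057
[271. 295.] 298 [ 0.4525 -0.1392] [0.04 0.04] 0.046
[365. 326.] 424 [ 0.5765 -0.2857] [0.043 0.042] 0.054
[0.45177315 0.08904358 0.15362709] [  1.18 -22.77  -0.04]
```

View pics/scene4.png

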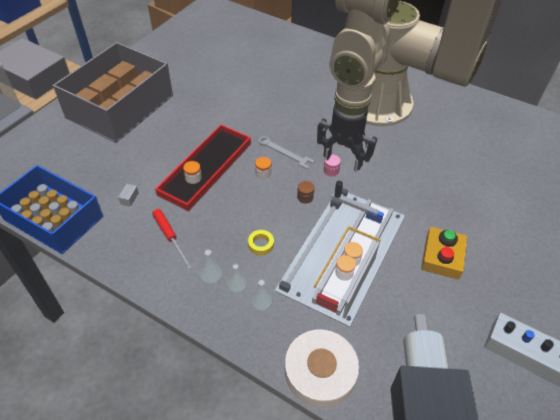

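Two pots stand under the guard at (346,265) and (353,251), and the pusher is back. Now the last pot.

{"api": "step_arm", "payload": {"commands": [[0.2,-1.8,0,0],[0.2,-3,0,0],[0.2,-3,0,0],[0.2,-3,0,0],[0.2,-3,0,0],[0.2,-3,0,0],[0,-3,0,0],[0,-3,0,0],[0,0,0,0],[0,0,0,0],[0,0,0,0]]}}

```text
t: 40.2
eef_pos: [0.4522, -0.1385, 0.1529]
orientation: [-0.028, 1.0, 0.001, -0.001]
force: [-0.2, 0.0, 0.3]
width: 0.0687
```

```bash
python3 - <<'E'
from h import *
weigh(5);near(.453,-.139)
E
```

```text
F [-0.073  0.215  0.167] sd [0.316 0.308 0.824] J [-3.7190e+01  2.8051e+01 -7.0000e-03] [0.04  0.073 0.02 ] P [ 0.4529 -0.138   0.1537]
[283. 202.] 2342 [ 0.45242326 -0.13971527] [0.04333727 0.04316941] shift [ 0.1  -0.14 13.62]
```

{"api": "step_arm", "payload": {"commands": [[0,-0.1,1.5,0],[0,0,3,0],[0,0,3,0],[0,0,3,0],[0,0,2,0],[0,0,1.1,0],[0,0,0,0],[0,0,0,0]]}}

```text
t: 41.17
eef_pos: [0.4531, -0.1395, 0.018]
orientation: [-0.029, 1.0, 0.0, -0.001]
force: [0.7, 0.5, 1.3]
width: 0.0692
```

{"api": "step_arm", "payload": {"commands": [[0,0,0,0],[0,0,0,0],[0,0,0,0],[0,0,0,0],[0,0,0,0]], "hand": 255}}

```text
t: 41.58
eef_pos: [0.4546, -0.1403, 0.0197]
orientation: [-0.029, 1.0, -0.0, 0.001]
force: [-0.6, 2.5, 6.2]
width: 0.0427
```

{"api": "step_arm", "payload": {"commands": [[0,0,-1,0],[0,0,-3,0],[0,0,-3,0],[0,0,-3,0],[0,0,-2.6,0],[0,0,-1,0],[0,0,0,0],[0,0,0,0],[0,0,0,0],[0,0,0,0],[0,0,0,0]]}}

```text
t: 42.5
eef_pos: [0.4524, -0.1397, 0.1525]
orientation: [-0.029, 1.0, 0.001, -0.001]
force: [-0.6, 0.5, -2.9]
width: 0.0428
```

```bash
python3 - <<'E'
from h import *
weigh(14)
print(goto(.5055,.1968),goto(.498,-.2838))
E
```

```text
F [-0.153  0.058 -3.32 ] sd [0.494 0.374 0.458] J [-3.8890e+01  2.9198e+01  1.2000e-02] [0.048 0.055 0.011] P [ 0.4533 -0.1401  0.1539]
[-7.12 33.35  0.  ] [ -3.62 -14.59   0.  ]
```

About 350 g, so it goes in the lane.

{"api": "step_arm", "payload": {"commands": [[-0.4,1.6,0,0],[-0.7,3.2,0,0],[-0.7,3.2,0,0],[-0.7,3.2,0,0],[-0.7,3.2,0,0],[-0.7,3.2,0,0],[-0.7,3.2,0,0],[-0.7,3.2,0,0],[-0.7,3.2,0,0],[-0.6,3.1,0,0],[-0.4,2,0,0],[-0.1,1.2,0,0]]}}

```text
t: 44.2
eef_pos: [0.5055, 0.2009, 0.1542]
orientation: [-0.03, 1.0, 0.0, 0.0]
force: [0.4, 0.0, -3.5]
width: 0.0426
```

{"api": "step_arm", "payload": {"commands": [[0,0,0,0],[0,0,0,0],[0,0,0,0],[0,0,0,0],[0,0,0,0]]}}

```text
t: 44.62
eef_pos: [0.5052, 0.1971, 0.1544]
orientation: [-0.028, 1.0, -0.0, -0.0]
force: [0.2, 0.4, -3.0]
width: 0.043
```

```bash
python3 - <<'E'
from h import *
weigh(3)
print(goto(.5055,.1968,.031))
E
```

```text
F [ 0.331 -0.045 -3.128] sd [0.102 0.411 0.334] J [-4.6706e+01  2.9639e+01  1.0000e-02] [0.022 0.003 0.001] P [0.5053 0.1974 0.1544]
[-0.02 -0.08 12.34]
```

{"api": "step_arm", "payload": {"commands": [[0,0,1.5,0],[0,0,3,0],[0,0,3,0],[0,0,2,0],[0,0,1.2,0],[0,0,0.6,0],[0,0,0.5,0],[0,0,0.4,0],[0,0,0.1,0],[0,0,0,0],[0,0,0,0]]}}

```text
t: 45.68
eef_pos: [0.5059, 0.1985, 0.0321]
orientation: [-0.029, 1.0, 0.0, 0.001]
force: [-0.1, -0.9, -3.4]
width: 0.043
```

{"api": "step_arm", "payload": {"commands": [[0,0,0,0],[0,0,0,0],[0,0,0,0],[0,0,0,0],[0,0,0,0]], "hand": 60}}

```text
t: 46.1
eef_pos: [0.5054, 0.1984, 0.0316]
orientation: [-0.029, 1.0, 0.0, 0.0]
force: [0.2, -0.1, -0.3]
width: 0.0655
```

{"api": "step_arm", "payload": {"commands": [[0,0,-1,0],[0,0,-3,0],[0,0,-3,0],[0,0,-3,0],[0,0,-2.3,0],[0,0,0,0],[0,0,0,0],[0,0,0,0]]}}

```text
t: 46.77
eef_pos: [0.5049, 0.1983, 0.1543]
orientation: [-0.029, 1.0, 0.0, -0.0]
force: [-0.1, 0.7, 0.2]
width: 0.0654
```

```bash
python3 - <<'E'
from h import *
near(.505,.197,.054)
print(goto(.4545,.0892,.06))
E
```

```text
[283. 205.] 2558 [0.50368169 0.19678923] [0.04307735 0.04324752] shift [ 0.06 -0.13 13.56]
[  5.59 -10.59   9.37]
```

{"api": "step_arm", "payload": {"commands": [[1.4,-2.6,0,0],[1.4,-2.6,0,0],[1.4,-2.6,0,0],[1.4,-2.8,0,0],[0,0,1,0],[0,0,3,0],[0,0,3,0],[0,0,1.4,0],[0,0,1.0,0],[0,0,0,0],[0,0,0,0]]}}

```text
t: 47.73
eef_pos: [0.454, 0.0894, 0.059]
orientation: [-0.029, 1.0, 0.0, -0.002]
force: [0.1, -0.7, -0.3]
width: 0.0652
```

{"api": "step_arm", "payload": {"commands": [[0,0,0,0],[0,0,0,0],[0,0,0,0],[0,0,0,0],[0,0,0,0],[0,0,0,0]], "hand": 255}}

```text
t: 48.23
eef_pos: [0.4559, 0.0903, 0.0611]
orientation: [-0.029, 1.0, 0.001, 0.001]
force: [-0.3, 4.8, 4.3]
width: 0.0172
```

{"api": "step_arm", "payload": {"commands": [[-0.5,0,0,0],[-1,0,0,0],[-1,0,0,0],[-0.8,0,0,0],[-0.8,0,0,0],[-0.8,0,0,0],[-0.8,0,0,0],[-0.8,0,0,0],[-0.8,0,0,0],[-0.8,0,0,0],[-0.8,0,0,0],[-0.8,0,0,0]]}}

```text
t: 49.23
eef_pos: [0.5505, 0.0956, 0.061]
orientation: [-0.029, 1.0, 0.001, -0.001]
force: [-7.4, 3.3, 11.1]
width: 0.0171
```

{"api": "step_arm", "payload": {"commands": [[-0.8,0,0,0],[-0.7,0,0,0],[-0.7,0,0,0],[-0.5,0,0,0],[-0.5,0,0,0],[-0.3,0,0,0],[-0.3,0,0,0],[-0.2,0,0,0],[0,0,0,0]]}}

```text
t: 49.98
eef_pos: [0.591, 0.0979, 0.0611]
orientation: [-0.029, 1.0, 0.001, -0.001]
force: [-5.1, 4.5, 7.5]
width: 0.0173
```

```bash
python3 - <<'E'
from h import *
s=snap('side');st=arm.sense();print(st['eef_pos'],st['force'])
cv2.imwrite('pics/side2.png',cv2.resize(s['color'][110:250,150:370,::-1],None,fx=3.5,fy=3.5,interpolation=cv2.INTER_CUBIC))
E
```

```text
[0.59098941 0.09792669 0.06108571] [-5.24003343  3.42347334  8.15163598]
```

View pics/side2.png

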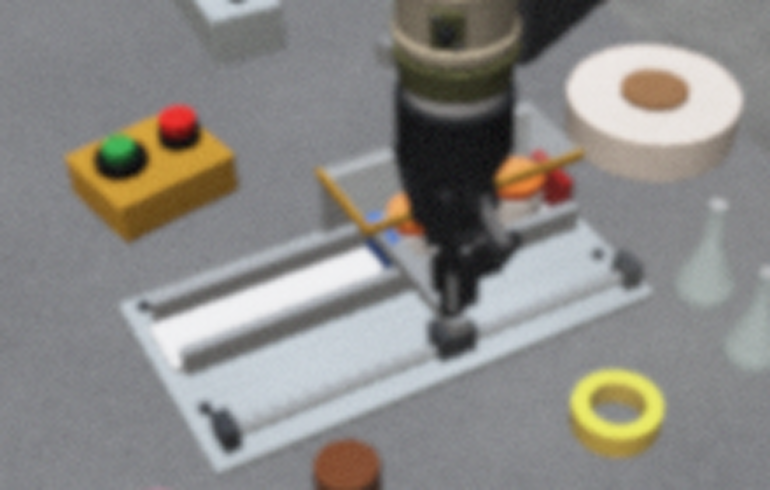

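The leading pot (520,175) is nearly at the red stop, by my count with about 6–7 mm still to go. I creep forward from here.

{"api": "step_arm", "payload": {"commands": [[-0.1,0,0,0],[-0.1,0,0,0],[-0.1,0,0,0],[-0.1,0,0,0],[0,0,0,0]]}}

```text
t: 50.45
eef_pos: [0.5945, 0.0981, 0.0611]
orientation: [-0.029, 1.0, 0.001, -0.001]
force: [-6.1, 3.3, 8.2]
width: 0.0168
```

{"api": "step_arm", "payload": {"commands": [[-0.1,0,0,0],[-0.1,0,0,0],[0,0,0,0]]}}

```text
t: 50.7
eef_pos: [0.5965, 0.0983, 0.0611]
orientation: [-0.029, 1.0, 0.001, -0.001]
force: [-6.3, 3.1, 8.7]
width: 0.0174
```

{"api": "step_arm", "payload": {"commands": [[-0.1,0,0,0],[-0.1,0,0,0],[0,0,0,0]]}}

```text
t: 50.95
eef_pos: [0.5984, 0.0984, 0.0611]
orientation: [-0.029, 1.0, 0.001, -0.001]
force: [-5.8, 3.7, 9.7]
width: 0.0174
```

{"api": "step_arm", "payload": {"commands": [[-0.1,0,0,0],[-0.1,0,0,0],[0,0,0,0]]}}

```text
t: 51.2
eef_pos: [0.599, 0.0984, 0.0611]
orientation: [-0.029, 1.0, 0.0, -0.003]
force: [-10.6, 3.3, 12.0]
width: 0.0173
```

{"api": "step_arm", "payload": {"commands": [[-0.1,0,0,0],[-0.1,0,0,0],[0,0,0,0]]}}

```text
t: 51.45
eef_pos: [0.599, 0.0984, 0.061]
orientation: [-0.029, 1.0, 0.0, -0.004]
force: [-15.8, 1.9, 15.5]
width: 0.0168
```

Contact at 144 mm of travel, which matches three pots. Force is about 16 N, so the row is home. Drawing back.

{"api": "step_arm", "payload": {"commands": [[0.3,0,0,0],[0.8,0,0,0],[1.5,0,0,0],[2,0,0,0],[2,0,0,0],[2,0,0,0],[2,0,0,0],[1.5,0,0,0],[1,0,0,0],[0.7,0,0,0],[0.4,0,0,0],[0.2,0,0,0]]}}

```text
t: 52.45
eef_pos: [0.4606, 0.0905, 0.0611]
orientation: [-0.029, 1.0, 0.001, 0.001]
force: [1.4, 6.5, 3.0]
width: 0.0175
```

{"api": "step_arm", "payload": {"commands": [[0.2,0,0,0],[0.2,0,0,0],[0.2,0,0,0],[0,0,0,0]]}}

```text
t: 52.78
eef_pos: [0.4559, 0.0903, 0.0611]
orientation: [-0.029, 1.0, 0.001, 0.002]
force: [3.5, 6.5, 1.1]
width: 0.0172
```

{"api": "step_arm", "payload": {"commands": [[0.15,0,0,0],[0.1,0,0,0],[0,0,0,0],[0,0,0,0]]}}

```text
t: 53.12
eef_pos: [0.4559, 0.0903, 0.0612]
orientation: [-0.029, 1.0, 0.001, 0.004]
force: [10.0, 7.6, -6.0]
width: 0.0168
```

{"api": "step_arm", "payload": {"commands": [[-0.1,0,0,0],[-0.1,0,0,0],[0,0,0,0]]}}

```text
t: 53.37
eef_pos: [0.4559, 0.0903, 0.0611]
orientation: [-0.029, 1.0, 0.001, 0.002]
force: [3.3, 6.7, 1.2]
width: 0.0171
```

{"api": "step_arm", "payload": {"commands": [[0,0,0,0],[0,0,0,0],[0,0,0,0],[0,0,0,0],[0,0,0,0],[0,0,-3,0],[0,0,-3.5,0],[0,0,-2.9,0],[0,0,0,0],[0,0,0,0]], "hand": 50}}

```text
t: 54.2
eef_pos: [0.4553, 0.0891, 0.156]
orientation: [-0.029, 1.0, -0.0, 0.002]
force: [-0.0, 0.3, -0.8]
width: 0.0683
```

```bash
python3 - <<'E'
from h import *
W=cloud(snap('wrist')).reshape(-1,3)
k=W[(W[:,2]>.09)&(W[:,2]<.102)&(W[:,0]<.52)&(W[:,1]<.13)&(W[:,1]>.05)];print('knob',k.min(0),k.max(0))
for n in('scene','side'):
    s=snap(n);H=hsv(s);W=cloud(s)
    m=(H[...,0]>45)&(H[...,0]<85)&(H[...,1]>110)&(W[...,2]>.045)&(W[...,2]<.075)&(abs(W[...,0]-.43)<.05)
    for c,a,mm in blobs(m,20):P=W[mm];t=P[P[:,2]>.055];print(n,c,a,'ray',ray(s,[c],.058),'ext',(t.min(0)+t.max(0))/2,np.ptp(t,axis=0))
    for l in lids(s):print(*l)
print(goto(.433,.374,.154))
s=snap('side');cv2.imwrite('pics/side3.png',cv2.resize(s['color'][110:250,150:370,::-1],None,fx=3.5,fy=3.5,interpolation=cv2.INTER_CUBIC))
E
```

```text
knob [0.44501892 0.07986096 0.0900149 ] [0.4621887  0.09728046 0.0975708 ]
scene [449.20454545 234.84090909] 88 ray [[0.43152995 0.37572045 0.058     ]] ext [0.4338564  0.37530484 0.06009268] [0.02683703 0.02634798 0.00977246]
[191. 167.] 182 [ 0.5775 -0.2853] [0.042 0.041] 0.055
side [114.22352941  22.97647059] 85 ray [[0.42854823 1.57738843 0.058     ]] ext [0.43109482 1.57714067 0.0648975 ] [0.09605395 0.02797612 0.01971341]
side [183.41176471 152.67647059] 68 ray [[0.43199837 0.37572518 0.058     ]] ext [0.43232208 0.37450068 0.06027221] [0.02507643 0.02351612 0.01023595]
[295. 164.] 83 [0.685  0.1908] [0.077 0.014] 0.057
[273. 172.] 38 [0.6193 0.1876] [0.033 0.011] 0.057
[365. 326.] 425 [ 0.5768 -0.2857] [0.043 0.041] 0.054
[ 0.35 28.55 -0.09]
```

View pics/side3.png

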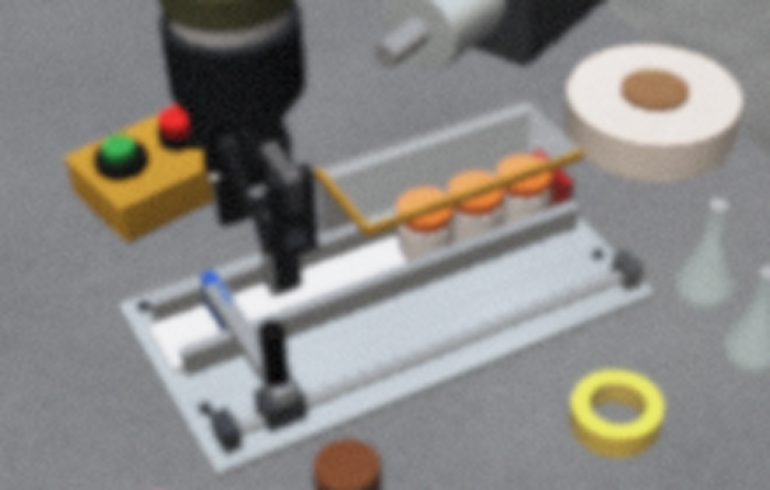

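The three pots stand tight in a row against the stop at (425,205), (475,190) and (525,175), and the pusher is fully back. Next, the button.

{"api": "step_arm", "payload": {"commands": [[0,1.6,0,0],[0,3.2,0,0],[0,3.2,0,0],[0.1,3.2,0,0],[0.1,3.2,0,0],[0.1,3.2,0,0],[0.1,3.2,0,0],[0,3.2,0,0],[0,3.2,0,0],[0,1.4,0,0],[0,0,0,0],[0,0,0,0]], "hand": 255}}

```text
t: 55.4
eef_pos: [0.4326, 0.3742, 0.1529]
orientation: [-0.029, 1.0, -0.001, -0.001]
force: [0.0, -0.7, -0.0]
width: -0.0
```

```bash
python3 - <<'E'
from h import *
s=snap('wrist');H=hsv(s);W=cloud(s)
m=(H[...,0]>45)&(H[...,0]<85)&(H[...,1]>110)&(W[...,2]>.05)&(W[...,2]<.066)
for c,a,mm in blobs(m,50):P=W[mm];q=(P.min(0)+P.max(0))/2;print(c,a,q,np.ptp(P,axis=0),goto(q[0],q[1],.062))
print(arm.sense()['eef_pos'],arm.sense()['force'],arm.sense()['width'])
E
```

```text
[287.65141812 208.35041171] 1093 [0.43230392 0.37618053 0.05637371] [0.03008543 0.0263363  0.01270418] [0.02 0.29 9.12]
[0.43284167 0.37349285 0.15319655] [ 0.03125527 -1.326521    0.74481003] -0.00013384383441029417
```

{"api": "step_arm", "payload": {"commands": [[0,0.2,1.5,0],[0,0,2.5,0],[0,0,2.5,0],[0,0,1.7,0],[0,0,0.7,0],[0,0,0.2,0],[0,0,0,0]]}}

```text
t: 56.03
eef_pos: [0.4335, 0.3754, 0.0634]
orientation: [-0.028, 1.0, -0.0, -0.0]
force: [0.5, 0.8, -0.4]
width: -0.0002
```

{"api": "step_arm", "payload": {"commands": [[0,0,0.2,0],[0,0,0.2,0],[0,0,0.2,0],[0,0,0.2,0],[0,0,0.2,0],[0,0,0.1,0],[0,0,0,0]]}}

```text
t: 56.62
eef_pos: [0.4347, 0.3769, 0.0558]
orientation: [-0.029, 1.0, 0.001, 0.002]
force: [-2.4, -5.1, 20.5]
width: -0.0004
```

{"api": "step_arm", "payload": {"commands": [[0,0,0.1,0],[0,0,0,0],[0,0,0,0]]}}

```text
t: 56.87
eef_pos: [0.4348, 0.377, 0.0557]
orientation: [-0.029, 1.0, 0.001, 0.002]
force: [-5.3, -7.7, 26.9]
width: 0.0
```

```bash
python3 - <<'E'
from h import *
s=snap('side');st=arm.sense();print(st['eef_pos'],st['force'])
cv2.imwrite('pics/b1.png',cv2.resize(s['color'][110:190,150:250,::-1],None,fx=6,fy=6,interpolation=cv2.INTER_CUBIC))
H=hsv(s);W=cloud(s)
m=(H[...,0]>45)&(H[...,0]<85)&(H[...,1]>110)&(W[...,2]>.03)&(W[...,2]<.075)&(abs(W[...,0]-.43)<.05)&(W[...,1]<.5)
P=W[m];print(len(P),np.percentile(P[:,2],[10,50,90]))
E
```

```text
[0.43474957 0.37696559 0.05566366] [-5.01297182 -6.72951705 27.32958511]
35 [0.05285537 0.0561803  0.05795583]
```

View pics/b1.png

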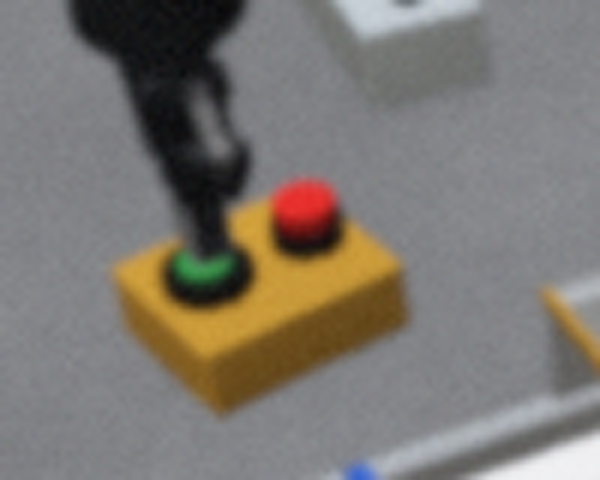

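The fingertips have the green button flush in its collar, well below the red knob, and force rises without travel, so it is fully down. Releasing and retreating.

{"api": "step_arm", "payload": {"commands": [[0,0,-0.6,0],[0,0,-1,0],[0,0,-3,0],[0,0,-3.5,0],[0,0,-3.5,0],[0,0,-2,0],[0,0,0,0],[0,0,0,0],[0,0,0,0]]}}

```text
t: 57.67
eef_pos: [0.4327, 0.3763, 0.1864]
orientation: [-0.029, 1.0, -0.0, -0.001]
force: [-0.4, 0.2, -0.5]
width: 0.0001
```

```bash
python3 - <<'E'
from h import *
s=snap('scene','final')
for l in lids(s):print(*l)
s2=snap('side')
for l in lids(s2):print(*l)
H=hsv(s2);W=cloud(s2)
m=(H[...,0]>45)&(H[...,0]<85)&(H[...,1]>110)&(W[...,2]>.03)&(W[...,2]<.075)&(abs(W[...,0]-.43)<.05)&(W[...,1]<.5)
P=W[m];print('button',len(P),np.percentile(P[:,2],[10,50,90]))
k=W[(W[...,2]>.06)&(W[...,2]<.102)&(W[...,0]<.52)&(W[...,1]<.13)&(W[...,1]>.05)];print('knob',np.median(k,0))
print(arm.sense()['t'],arm.sense()['eef_pos'])
E
```

```text
[191. 167.] 182 [ 0.5775 -0.2861] [0.043 0.043] 0.054
[295. 164.] 82 [0.6853 0.1911] [0.078 0.015] 0.058
[273. 172.] 38 [0.62   0.1849] [0.035 0.023] 0.058
[365. 326.] 426 [ 0.5764 -0.2855] [0.043 0.042] 0.054
button 68 [0.05454855 0.06206029 0.06441021]
knob [0.45277022 0.08403022 0.08507199]
57.7667 [0.4323173  0.37595648 0.18545415]
```

View pics/final.png

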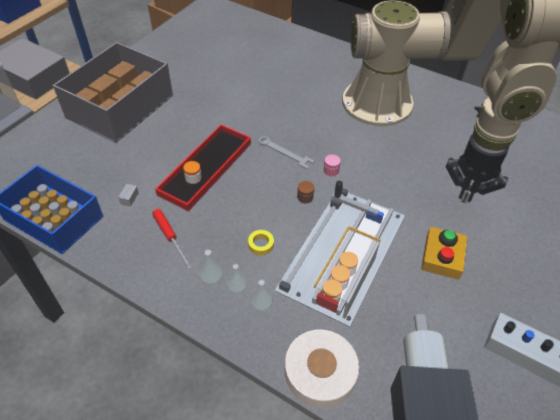

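The final view shows one pot in the tray at (192,172) and three tight against the stop at (332,288), (340,274) and (348,260). The pusher is back, the button is up and everything else is where it was.

```bash
python3 -c "
from rig import arm
print(arm.finish_job())"
```

```text
the job is handed in; nothing more can be done
None
```

The job is done and handed in at about 58 s of the 210 s allowed. `finish_job` gives no verdict, so what follows rests on my own checks.

- **Pots:** Four were present. I drew the pusher fully back first, then hefted each pot:

| Measured weight | Placed in |
|---|---|
| about 156 g | tray |
| about 230 g | lane |
| about 327 g | lane |
| about 350 g | lane |

- **Row:** The final push met the end stop at about 16 N after 144 mm of travel, which fits three touching pots. The last picture shows them upright in a tight row against the red stop.
- **Pusher and button:** I drew the pusher fully back and felt its back stop. Then I pressed the green button all the way down, at about 27 N with no further travel, and let go. The last pictures show the button up again and the pusher back.
- **Disagreements:** One pot was knocked about 4.5 cm aside during the run; I found it again and sorted it (the 230 g one). The force readings are noisy, roughly ±15 g per pot. For the lightest pot, one joint-torque estimate gave about 217 g instead. That is still under 220 g and within the band that may go either way, so the tray is right on both readings. The 230 g pot is also within that band.
- **Other objects:** The decoys, tape, flasks and tools look unmoved in the last picture.

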